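Slide a brass label plate out over the end of the ledge

TASK

On the white-topped ledge, push the brass plate along its lane towards the open end on the robot's right until about three centimetres of it stick out past the end of the board, so that its edge can be taken from below later. Only push it with the fingers: do not lift it off the ledge or let it tip or fall, and leave the black plate and everything else where they are.

Things in the scene. Friction and masses are not known exactly. Their poses are not given: they have to be found in the camera images.
- ledge: Fixed white-topped stand 250 (x) x 340 (y) mm, flat top 60 mm above the table, yaw up to 0.35 rad. Origin: centre of its underside. Three aluminium guide strips, 8 mm wide, 8 mm high above the top, run its full length along y at x = -121, -29 and +63 mm; they leave two lanes 84 mm wide, centred at x = -75 and +17 mm, open at both ends. The -y end (robot's right) is where the plate is to overhang.
- ledge_end (a point): Point on the edge of the ledge's top at its open -y end: 170 mm from the ledge's origin towards -y, at the height of the top (60 mm), axes as the ledge's. The end edge runs along x through it.
- brass_plate: Loose flat brass-coloured label plate, 64 (its x) x 110 (its y) x 6 mm thick, 0.11 to 0.23 kg, lying flat in one of the two lanes (either one), its long side along the lane within a few degrees. Origin: centre of its underside, 60 mm above the table while it lies on the ledge. It slides with ordinary friction (about 0.5 to 2 N to push) and has about 10 mm of play each side between the guides.
- plate_front (a point): Middle of the brass plate's leading end face (the -y end): 55 mm from its origin towards its -y, at half thickness.
- black_plate: Loose black plate of the same size and build as the brass one, lying in the other lane; to be left alone. Origin: centre of its underside.
- corner_sample: Loose dark wooden L-shaped frame corner, 36 x 36 mm, 50 mm high, standing on the ledge's far margin. Bystander. Origin: centre of its underside.
- tape_roll: Loose blue ring 50 mm across, 19 mm high, lying on the ledge's far margin. Bystander. Origin: centre of its underside.
- glue_bottle: Loose white bottle with orange cap, 56 mm across, 150 mm high, on the table to the left of the ledge (+y). Bystander. Origin: centre of its underside.
- pin_jar: Loose glass jar with steel lid, 54 mm across, 70 mm high, on the table to the right of the ledge (-y). Bystander. Origin: centre of its underside.
- hammer: Loose hammer lying on the table to the right of the ledge (-y). Bystander. Origin: on its underside, near its middle.
- screwdriver: Loose screwdriver lying on the table to the left of the ledge (+y). Bystander. Origin: on its underside, near its middle.
Mind the look-alikes: they are no part of the job. Of the things like the brass_plate, leave any that is green or orange; of the rest the larger one is meant.

How it is judged:
By the outcome, as a careful person would: the job done as asked, in the order asked, and still so for the second after the job is handed in, with the robot touching nothing.
It also fails if it takes over 38 s, if anything falls off the work surface, if the arm or the gripper's body presses on something with over 40 N, if the wrist force passes 120 N, or if a joint passes its speed limit or range.

ROBOT

A 6-joint arm with a two-finger parallel gripper is mounted at the origin on the work surface. World frame = base frame: x ahead of the robot, y to its left, z up, the work surface at z = 0. Lengths are in mm, angles in rad, forces in N, time in s.
With the tool pointing down it reaches from about 350 to 975 mm from the base axis. Payload 7.1 kg.
Tool frame: the origin (TCP) lies on the mounting face of the last link; the fingertips stand 182 mm ahead of it and the grasp point (between the pads) lies 163 mm ahead of it (ctrl.tcp_to_tips is the distance from the TCP to the fingertips, in mm); z points along the fingers, y is the direction in which the jaws open and shut (so a half turn about z gives the same grasp; the last joint's range is limited). The gripper opens to 88 mm and grips with 3 to 60 N. Pads are 20 mm wide; open, the fingers measure 115 mm over their backs; the gripper's body (75 mm by 178 mm) begins 61 mm behind the grasp point.
Start: joints at [-1.315, 0.423, 1.63, -0, 1.089, -0.019], TCP at [169.615, -601.529, 404.675] pointing down, gripper open.
Joint ranges: [-3, 3], [-0.9, 2.11], [0.09, 2.58], [-1.31, 4.45], [0.11, 2.69], [-2.54, 2.54]. Speed limits (rad/s): [2.39, 2.39, 3.01, 3.14, 3.14, 3.14].

INTERFACE

Orientations are given as a rotation vector (axis times angle).
In Python, from workcell import ctrl gives the robot as it stands. The module is installed in compiled form; this text tells all that it offers.
- The arm moves only by the tool send_rows, never from a script. Its argument "commands" is a list of rows, each an object with "translation": the shift along the world's x, y, z normalised to -1 to 1, where 1 is 0.1 m, a list of three; "twist": the turn, a rotation vector about the world's x, y, z normalised to -1 to 1, where 1 is 0.5 rad, a list of three. A call has exactly 10 rows; each row is the pose to reach, as a shift and turn from the pose commanded when the call began; what a row does not reach only later rows make up. A row lasts 1/10 s, in which the tool goes at most 50 mm and 8.59 degrees, less where a joint would pass 70% of its speed; a pose out of reach is approached as far as the arm can. A call with a number of a shift or a turn outside -1 to 1 is refused whole. A call with a gripper value outside its range is refused whole. "grip" is the closure, from -1 (fully open) to 1 (shut), set as the call begins (left out, the last holds). The fingers move at their own pace and stop on an object; the grip force is fixed at half the most. Time passes only in rows, so rows that repeat a pose let the fingers close, or fill a call up. It gives the time, the measured TCP pose, the force and the opening at its end, in the units of the state.
- ctrl.get_obs(): the state, without advancing time (a new reading comes with each control period).
- ctrl.get_image(name): name is "scene" or "top" or "wrist"; returns a dict with "img" (384x512x3 uint8, red, green, blue), "intrinsics" (3x3 intrinsics, pixels), "cam_to_world" (4x4, takes a point from camera to world coordinates). Camera axes: x right, y down, z forward; pixel columns grow to the right and rows downward; lengths in mm; the calibration is good to about 2 mm. A picture is of the moment at which its call begins. There is no depth.
- ctrl.close_job(): hands the job in, once; it reports no verdict.
The state is a dict: "t": time; "qpos": joint angles; "qvel": joint speeds; "joint_torque": joint torques, N m; "ee_pos": TCP position; "orientation": TCP orientation; "ft_force": force on the tool from outside, world axes, zero at the start; "moment": the same for the moment, N m; "width": finger opening in mm.
Only numpy, scipy, OpenCV 4.12 (cv2) and the standard library are available. Lean on these libraries where they do the work, as an engineer would, in place of code of your own. Each camera call takes 0.05 s, during which the arm holds its last target. There are 200 camera calls.

## Working session

There is one attempt and no reset: what is moved stays moved. The work goes in short steps, Python scripts to look and compute and a tool call to move; the robot and the scene stay as the last step left them, time stands still between calls to the robot, and variables do not carry over. Pictures are saved under pics/ and viewed, about 8 in all and at most 12, crops included, and the job is handed in when it is done.

Besides the shell and the picture viewer there is one more tool, called as a command line: name --argument value ..., lists and objects as JSON in quotes. send_rows: Moves the arm, as the interface text tells. Its arguments: {"type":"object","properties":{"commands":{"type":"array","items":{"type":"object","properties":{"translation":{"type":"array","items":{"type":"number"}},"twist":{"type":"array","items":{"type":"number"}}}}},"grip":{"type":"number"}},"required":["commands"]}

```bash
mkdir -p pics; python3 - <<'E'
from workcell import ctrl
import cv2,numpy as np,pickle
o=ctrl.get_obs();print(o, ctrl.tcp_to_tips)
for n in("top","scene"):
    d=ctrl.get_image(n);cv2.imwrite(f"pics/{n}0.png",d["img"][:,:,::-1]);pickle.dump(d,open(n+".pkl","wb"))
    print(n,d["intrinsics"],d["cam_to_world"])
E
```

```text
{'t': 0.0, 'qpos': array([-1.31501749e+00,  4.23825877e-01,  1.63065558e+00, -2.11472676e-05,
        1.08860146e+00, -1.89966265e-02]), 'qvel': array([-0.00088838,  0.00061844,  0.0011169 ,  0.00026097,  0.00083984,
       -0.00109886]), 'joint_torque': array([-2.82416135e-03, -5.44625688e+01, -2.73659062e+01,  6.42076344e-02,
        2.27528752e-02, -1.31107849e-04]), 'ee_pos': array([ 169.53874254, -601.28878072,  403.9243598 ]), 'orientation': array([-3.11052405e+00, -4.30072657e-01,  3.05563946e-04]), 'ft_force': array([ 0.01412627, -1.19859852, -0.14216493]), 'moment': array([ 0.00412847,  0.00622626, -0.01211818]), 'width': 87.34121223657598} 182.0
top [[433.74015429   0.         253.60915471]
 [  0.         433.74015429 190.35736039]
 [  0.           0.           1.        ]] [[ 1.52940699e-02 -9.91178003e-01  1.31652033e-01  3.62651379e+02]
 [-9.99879471e-01 -1.55125935e-02 -6.34361289e-04 -8.62734017e+00]
 [ 2.67102943e-03 -1.31626463e-01 -9.91295788e-01  1.31267854e+03]
 [ 0.00000000e+00  0.00000000e+00  0.00000000e+00  1.00000000e+00]]
scene [[375.02424111   0.         253.12244898]
 [  0.         375.02424111 190.28392331]
 [  0.           0.           1.        ]] [[-5.99030946e-01  6.40152663e-01 -4.81005711e-01  1.02469555e+03]
 [ 8.00546950e-01  4.66099126e-01 -3.76664552e-01  3.64981848e+02]
 [-1.69264741e-02 -6.10701378e-01 -7.91680063e-01  8.92165456e+02]
 [ 0.00000000e+00  0.00000000e+00  0.00000000e+00  1.00000000e+00]]
```

View pics/top0.png

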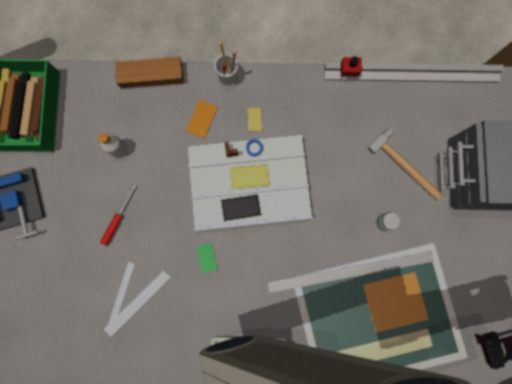

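View pics/scene0.png

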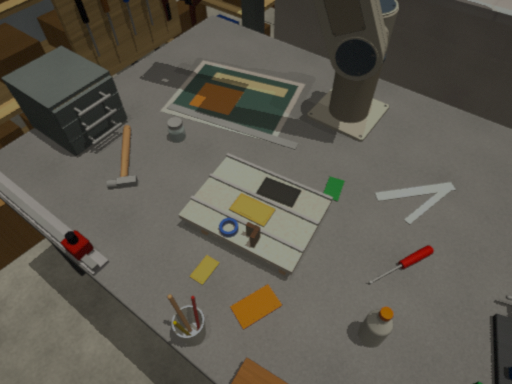

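The top view shows the ledge at px (188–311, 136–229). The brass plate is at (250,177) in the +17 lane and the black one at (241,208). The yellow card at (255,119) is a smaller look-alike on the table. Next I'll rectify the image onto the plane of the ledge top.

```bash
cat > h.py <<'E'
import cv2,numpy as np
def H(d,z):  # world (x,y,1) at height z -> pixel
    R=d["cam_to_world"][:3,:3];c=d["cam_to_world"][:3,3]
    A=np.zeros((3,3));A[0,0]=A[1,1]=1;A[:,2]=[0,0,z]
    A[:,2]-=c
    return d["intrinsics"]@R.T@A
def p2w(d,uv,z):
    return cv2.perspectiveTransform(np.float64(uv).reshape(-1,1,2),np.linalg.inv(H(d,z)))[:,0]
def rect(d,z,x0,x1,y0,y1,s): # rows: x decreasing, cols: y decreasing
    M=np.array([[0,-1/s,0],[0,0,0],[0,0,1.]])
    M=np.array([[0,-1/s,x1],[-1/s,0,y1],[0,0,1]])
    return cv2.warpPerspective(d["img"],np.linalg.inv(H(d,z)@M),(int((y1-y0)*s),int((x1-x0)*s)),flags=cv2.INTER_CUBIC)
def brass(d,z,box):
    hsv=cv2.cvtColor(d["img"],cv2.COLOR_RGB2HSV);m=cv2.inRange(hsv,(20,110,60),(35,255,255))
    a,b,c,e=box;k=np.zeros_like(m);k[b:e,a:c]=m[b:e,a:c]
    cs=cv2.findContours(k,cv2.RETR_EXTERNAL,cv2.CHAIN_APPROX_NONE)[0]
    ct=max(cs,key=cv2.contourArea)
    w=p2w(d,ct[:,0],z);r=cv2.minAreaRect(w.astype(np.float32))
    return r,cv2.boxPoints(r),w
E
python3 - <<'E'
from h import *;import pickle
for n,box in(("top",(220,155,285,195)),("scene",(215,185,285,235))):
    d=pickle.load(open(n+".pkl","rb"));r,b,w=brass(d,65,box);print(n,r,b.round(1).tolist())
d=pickle.load(open("top.pkl","rb"))
o=rect(d,60,370,690,-220,240,1.7);cv2.imwrite("pics/rect.png",o[:,:,::-1]);print(o.shape)
E
```

```text
top ((569.71435546875, 2.7152252197265625), (57.531917572021484, 103.7844009399414), 5.34159517288208) [[536.2000122070312, 51.70000076293945], [545.9000244140625, -51.599998474121094], [603.2000122070312, -46.29999923706055], [593.5, 57.099998474121094]]
scene ((574.5560302734375, 5.952480316162109), (63.16425323486328, 109.14913177490234), 5.642416954040527) [[537.7999877929688, 57.20000076293945], [548.5, -51.5], [611.4000244140625, -45.29999923706055], [600.5999755859375, 63.400001525878906]]
(544, 782, 3)
```

View pics/rect.png

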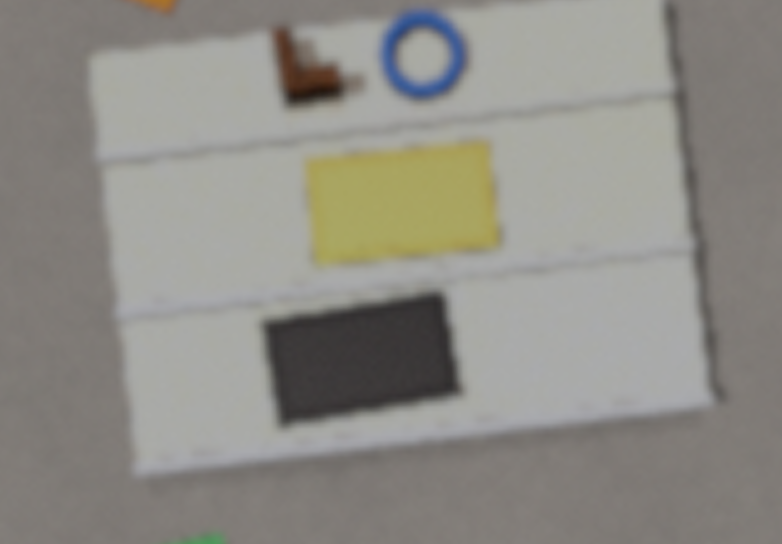

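Ledge centre is about (553, 3.6) with yaw about 0.12. The brass plate sits at lane coordinate s≈2.7, so its front is ≈112 mm from the end and needs pushing ≈142 mm. I'll use two fingers across the lane, partly open (~30 mm), from behind (+y), staying high on the way over.

send_rows --commands '[{"translation": [0.09,0.098,0],"twist": [0,0,0.04]},{"translation": [0.18,0.196,0],"twist": [0,0,0.08]},{"translation": [0.27,0.294,0],"twist": [0,0,0.12]},{"translation": [0.36,0.392,0],"twist": [0,0,0.16]},{"translation": [0.45,0.49,0],"twist": [0,0,0.2]},{"translation": [0.54,0.588,0],"twist": [0,0,0.24]},{"translation": [0.63,0.686,0],"twist": [0,0,0.28]},{"translation": [0.72,0.784,0],"twist": [0,0,0.32]},{"translation": [0.81,0.882,0],"twist": [0,0,0.36]},{"translation": [0.9,0.98,0],"twist": [0,0,0.4]}]' --grip 0.32

```text
t: 1.1
ee_pos: [260.3, -502.7, 404.7]
orientation: [3.053, 0.741, 0.0]
ft_force: [0.7, 1.1, 0.3]
width: 30.1
```

send_rows --commands '[{"translation": [0.09,0.098,0],"twist": [0,0,0.04]},{"translation": [0.18,0.196,0],"twist": [0,0,0.08]},{"translation": [0.27,0.294,0],"twist": [0,0,0.12]},{"translation": [0.36,0.392,0],"twist": [0,0,0.16]},{"translation": [0.45,0.49,0],"twist": [0,0,0.2]},{"translation": [0.54,0.588,0],"twist": [0,0,0.24]},{"translation": [0.63,0.686,0],"twist": [0,0,0.28]},{"translation": [0.72,0.784,0],"twist": [0,0,0.32]},{"translation": [0.81,0.882,0],"twist": [0,0,0.36]},{"translation": [0.9,0.98,0],"twist": [0,0,0.4]}]'

```text
t: 2.1
ee_pos: [350.4, -404.7, 404.7]
orientation: [2.964, 1.042, -0.0]
ft_force: [-0.0, -0.4, -0.9]
width: 29.9
```

send_rows --commands '[{"translation": [0.09,0.098,0],"twist": [0,0,0.04]},{"translation": [0.18,0.196,0],"twist": [0,0,0.08]},{"translation": [0.27,0.294,0],"twist": [0,0,0.12]},{"translation": [0.36,0.392,0],"twist": [0,0,0.16]},{"translation": [0.45,0.49,0],"twist": [0,0,0.2]},{"translation": [0.54,0.588,0],"twist": [0,0,0.24]},{"translation": [0.63,0.686,0],"twist": [0,0,0.28]},{"translation": [0.72,0.784,0],"twist": [0,0,0.32]},{"translation": [0.81,0.882,0],"twist": [0,0,0.36]},{"translation": [0.9,0.98,0],"twist": [0,0,0.4]}]'

```text
t: 3.1
ee_pos: [440.4, -306.7, 404.7]
orientation: [-2.845, -1.333, 0.0]
ft_force: [0.5, 0.0, 0.1]
width: 29.7
```

send_rows --commands '[{"translation": [0.06,0.098,0],"twist": [0,0,0.04]},{"translation": [0.12,0.196,0],"twist": [0,0,0.08]},{"translation": [0.18,0.294,0],"twist": [0,0,0.12]},{"translation": [0.24,0.392,0],"twist": [0,0,0.16]},{"translation": [0.3,0.49,0],"twist": [0,0,0.2]},{"translation": [0.36,0.588,0],"twist": [0,0,0.24]},{"translation": [0.42,0.686,0],"twist": [0,0,0.28]},{"translation": [0.48,0.784,0],"twist": [0,0,0.32]},{"translation": [0.54,0.882,0],"twist": [0,0,0.36]},{"translation": [0.6,0.98,0],"twist": [0,0,0.4]}]'

```text
t: 4.1
ee_pos: [500.1, -208.7, 404.7]
orientation: [2.697, 1.61, 0.0]
ft_force: [0.1, 0.0, 0.0]
width: 30.0
```

send_rows --commands '[{"translation": [0.06,0.098,0],"twist": [0,0,0.04]},{"translation": [0.12,0.196,0],"twist": [0,0,0.08]},{"translation": [0.18,0.294,0],"twist": [0,0,0.12]},{"translation": [0.24,0.392,0],"twist": [0,0,0.16]},{"translation": [0.3,0.49,0],"twist": [0,0,0.2]},{"translation": [0.36,0.588,0],"twist": [0,0,0.24]},{"translation": [0.42,0.686,0],"twist": [0,0,0.28]},{"translation": [0.48,0.784,0],"twist": [0,0,0.32]},{"translation": [0.54,0.882,0],"twist": [0,0,0.36]},{"translation": [0.6,0.98,0],"twist": [0,0,0.4]}]'

```text
t: 5.1
ee_pos: [560.1, -110.7, 404.7]
orientation: [2.523, 1.872, 0.0]
ft_force: [-0.2, -1.0, 0.2]
width: 30.0
```

send_rows --commands '[{"translation": [0,0.098,0],"twist": [0,0,0.04]},{"translation": [0,0.196,0],"twist": [0,0,0.08]},{"translation": [0,0.294,0],"twist": [0,0,0.12]},{"translation": [0,0.392,0],"twist": [0,0,0.16]},{"translation": [0,0.49,0],"twist": [0,0,0.2]},{"translation": [0,0.588,0],"twist": [0,0,0.24]},{"translation": [0,0.686,0],"twist": [0,0,0.28]},{"translation": [0,0.784,0],"twist": [0,0,0.32]},{"translation": [0,0.882,0],"twist": [0,0,0.36]},{"translation": [0,0.98,0],"twist": [0,0,0.4]}]'

```text
t: 6.1
ee_pos: [559.6, -12.7, 404.7]
orientation: [2.324, 2.114, 0.0]
ft_force: [0.2, 0.8, -0.6]
width: 30.2
```

send_rows --commands '[{"translation": [0,0.11,0],"twist": [0,0,0.05]},{"translation": [0,0.22,0],"twist": [0,0,0.1]},{"translation": [0,0.33,0],"twist": [0,0,0.15]},{"translation": [0,0.44,0],"twist": [0,0,0.2]},{"translation": [0,0.55,0],"twist": [0,0,0.25]},{"translation": [0,0.66,0],"twist": [0,0,0.3]},{"translation": [0,0.77,0],"twist": [0,0,0.35]},{"translation": [0,0.88,0],"twist": [0,0,0.39]},{"translation": [0,0.99,0],"twist": [0,0,0.43]},{"translation": [0,0.99,0],"twist": [0,0,0.43]}]'

```text
t: 7.1
ee_pos: [559.6, 86.8, 404.7]
orientation: [-2.083, -2.352, -0.0]
ft_force: [-0.5, -0.5, 0.2]
width: 30.0
```

send_rows --commands '[{"translation": [0,0,-0.1]},{"translation": [0,0,-0.2]},{"translation": [0,0,-0.3]},{"translation": [0,0,-0.4]},{"translation": [0,0,-0.5]},{"translation": [0,0,-0.6]},{"translation": [0,0,-0.7]},{"translation": [0,0,-0.8]},{"translation": [0,0,-0.9]},{"translation": [0,0,-1.0]}]'

```text
validation failed for argument at $.co...
```

send_rows --commands '[{"translation": [0,0,-0.06]},{"translation": [0,0,-0.12]},{"translation": [0,0,-0.18]},{"translation": [0,0,-0.24]},{"translation": [0,0,-0.3]},{"translation": [0,0,-0.36]},{"translation": [0,0,-0.42]},{"translation": [0,0,-0.47]},{"translation": [0,0,-0.5]},{"translation": [0,0,-0.5]}]'

```text
validation failed for argument at $.co...
```

```bash
python3 - <<'E'
from workcell import ctrl
import cv2,numpy as np
a=ctrl.get_image("scene")["img"][130:290,150:360];b=ctrl.get_image("wrist")["img"]
a=cv2.resize(a,(504,384),interpolation=cv2.INTER_CUBIC)
o=cv2.resize(np.hstack([a,b]),(800,302));cv2.imwrite("pics/c.png",o[:,:,::-1])
E
```

```text
(no output)
```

View pics/c.png

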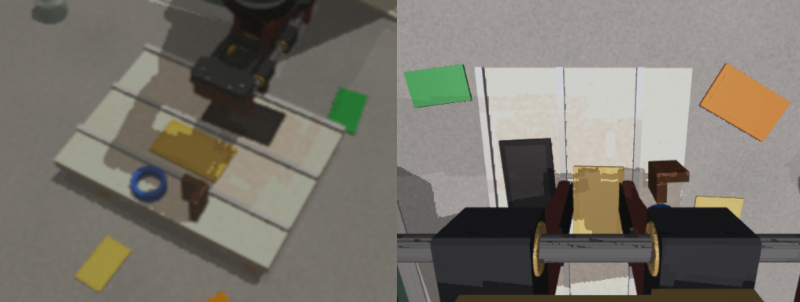

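The moves were refused because the twist was missing, so nothing moved. The picture shows the fingers lined up with the lane, still high. I'll descend with twists given.

send_rows --commands '[{"translation": [0,0,-0.1],"twist": [0,0,0]},{"translation": [0,0,-0.2],"twist": [0,0,0]},{"translation": [0,0,-0.3],"twist": [0,0,0]},{"translation": [0,0,-0.4],"twist": [0,0,0]},{"translation": [0,0,-0.5],"twist": [0,0,0]},{"translation": [0,0,-0.6],"twist": [0,0,0]},{"translation": [0,0,-0.7],"twist": [0,0,0]},{"translation": [0,0,-0.8],"twist": [0,0,0]},{"translation": [0,0,-0.9],"twist": [0,0,0]},{"translation": [0,0,-1.0],"twist": [0,0,0]}]'

```text
t: 8.2
ee_pos: [559.6, 85.5, 303.9]
orientation: [2.085, 2.35, 0.0]
ft_force: [-0.2, 1.3, 0.0]
width: 29.9
```

send_rows --commands '[{"translation": [0,0,-0.06],"twist": [0,0,0]},{"translation": [0,0,-0.12],"twist": [0,0,0]},{"translation": [0,0,-0.18],"twist": [0,0,0]},{"translation": [0,0,-0.24],"twist": [0,0,0]},{"translation": [0,0,-0.3],"twist": [0,0,0]},{"translation": [0,0,-0.36],"twist": [0,0,0]},{"translation": [0,0,-0.42],"twist": [0,0,0]},{"translation": [0,0,-0.47],"twist": [0,0,0]},{"translation": [0,0,-0.5],"twist": [0,0,0]},{"translation": [0,0,-0.5],"twist": [0,0,0]}]'

```text
t: 9.2
ee_pos: [559.5, 85.5, 254.2]
orientation: [-2.085, -2.349, 0.001]
ft_force: [-0.1, -0.2, 0.4]
width: 29.8
```

```bash
python3 - <<'E'
from workcell import ctrl
import cv2,numpy as np
a=ctrl.get_image("scene")["img"][130:290,150:360];b=ctrl.get_image("wrist")["img"]
a=cv2.resize(a,(504,384),interpolation=cv2.INTER_CUBIC)
o=cv2.resize(np.hstack([a,b]),(800,302));cv2.imwrite("pics/d.png",o[:,:,::-1])
E
```

```text
(no output)
```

View pics/d.png

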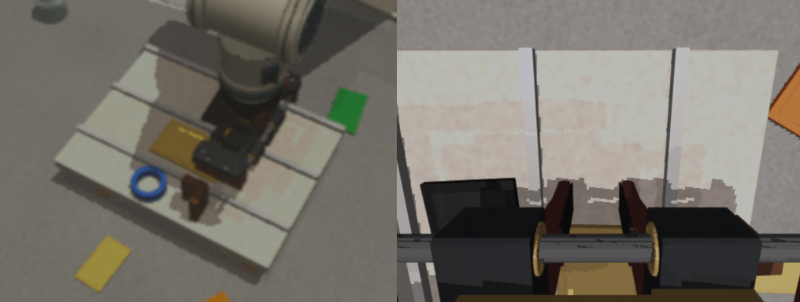

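The fingers are between the guides behind the plate, about 20 mm clear of it, biased slightly to the left guide. I'll narrow them, shift 3 mm, and lower.

send_rows --commands '[{"translation": [0.01,0,0],"twist": [0,0,0]},{"translation": [0.02,0,0],"twist": [0,0,0]},{"translation": [0.03,0,0],"twist": [0,0,0]},{"translation": [0.03,0,-0.02],"twist": [0,0,0]},{"translation": [0.03,0,-0.04],"twist": [0,0,0]},{"translation": [0.03,0,-0.06],"twist": [0,0,0]},{"translation": [0.03,0,-0.075],"twist": [0,0,0]},{"translation": [0.03,0,-0.085],"twist": [0,0,0]},{"translation": [0.03,0,-0.09],"twist": [0,0,0]},{"translation": [0.03,0,-0.09],"twist": [0,0,0]}]' --grip 0.64

```text
t: 10.3
ee_pos: [562.6, 85.5, 245.6]
orientation: [-2.085, -2.35, 0.0]
ft_force: [0.0, -0.5, -0.0]
width: 15.8
```

send_rows --commands '[{"translation": [0.004,-0.03,-0.005],"twist": [0,0,0]},{"translation": [0.011,-0.09,-0.01],"twist": [0,0,0]},{"translation": [0.018,-0.15,-0.01],"twist": [0,0,0]},{"translation": [0.025,-0.21,-0.01],"twist": [0,0,0]},{"translation": [0.032,-0.27,-0.01],"twist": [0,0,0]},{"translation": [0.04,-0.33,-0.01],"twist": [0,0,0]},{"translation": [0.047,-0.39,-0.01],"twist": [0,0,0]},{"translation": [0.054,-0.45,-0.01],"twist": [0,0,0]},{"translation": [0.06,-0.5,-0.01],"twist": [0,0,0]},{"translation": [0.065,-0.54,-0.01],"twist": [0,0,0]}]'

```text
t: 11.3
ee_pos: [569.2, 31.0, 244.7]
orientation: [-2.086, -2.349, 0.0]
ft_force: [-0.5, 1.9, -0.1]
width: 15.9
```

send_rows --commands '[{"translation": [0.007,-0.06,0],"twist": [0,0,0]},{"translation": [0.014,-0.12,0],"twist": [0,0,0]},{"translation": [0.022,-0.18,0],"twist": [0,0,0]},{"translation": [0.029,-0.24,0],"twist": [0,0,0]},{"translation": [0.036,-0.3,0],"twist": [0,0,0]},{"translation": [0.043,-0.36,0],"twist": [0,0,0]},{"translation": [0.05,-0.42,0],"twist": [0,0,0]},{"translation": [0.058,-0.48,0],"twist": [0,0,0]},{"translation": [0.063,-0.52,0],"twist": [0,0,0]},{"translation": [0.065,-0.54,0],"twist": [0,0,0]}]'

```text
t: 12.3
ee_pos: [575.7, -23.0, 244.7]
orientation: [2.086, 2.349, 0.0]
ft_force: [0.0, 1.6, -0.1]
width: 15.8
```

```bash
python3 - <<'E'
from workcell import ctrl
import cv2,numpy as np
from h import *
d=ctrl.get_image("top");a=rect(d,60,450,670,-220,60,1.8)
s=ctrl.get_image("scene");a2=rect(s,60,450,670,-220,60,1.4)
cv2.imwrite("pics/e.png",a[:,:,::-1]);print(a.shape)
i=s["img"][130:290,150:360];i=cv2.resize(i,(520,396),interpolation=cv2.INTER_CUBIC)
a=cv2.resize(a,(504,396));o=np.hstack([a,i]);cv2.imwrite("pics/e.png",cv2.resize(o,(800,309))[:,:,::-1])
E
```

```text
(396, 504, 3)
```

View pics/e.png

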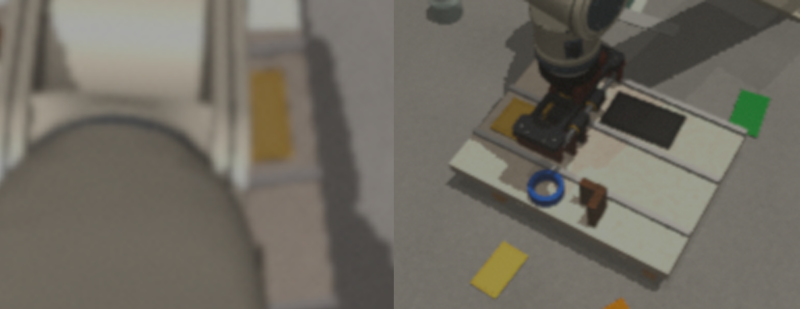

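The plate is moving straight and is near the end. I'll measure the gap precisely along the lane with intensity profiles.

```bash
cat > m.py <<'E'
from workcell import ctrl
from h import *
def meas():
  o=np.array([552.8,3.6]);u=np.array([.12,-.993]);v=np.array([.993,.12])
  for n in("top","scene"):
    d=ctrl.get_image(n)
    im=d["img"].astype(np.float32)
    for lat in(4,17,30):
        s=np.arange(120,225,1.5);row=[]
        for z in(66,60):
            w=o+s[:,None]*u+lat*v
            p=cv2.perspectiveTransform(w.reshape(-1,1,2),H(d,z))[:,0].astype(np.float32)
            row.append(cv2.remap(im,p[None,:,0],p[None,:,1],cv2.INTER_LINEAR)[0])
        sat=row[0].max(1)-row[0].min(1);val=row[1].mean(1)
        print(n,lat,"\n sat",list(zip(s.astype(int),sat.astype(int)))[::2],"\n val",list(zip(s.astype(int),val.astype(int)))[::2])
meas()
E
python3 m.py | sed 's/np.int64(\([0-9]*\))/\1/g;s/), (/ /g;s/, /:/g'
```

```text
top 4 
 sat [(120:27 123:44 126:63 129:70 132:70 135:70 138:70 141:71 144:73 147:69 150:51 153:31 156:20 159:19 162:18 165:17 168:12 171:7 174:6 177:6 180:5 183:5 186:6 189:6 192:7 195:8 198:8 201:9 204:9 207:9 210:8 213:8 216:8 219:8 222:9)] 
 val [(120:141 123:120 126:100 129:94 132:93 135:94 138:94 141:93 144:92 147:91 150:96 153:103 156:110 159:112 162:111 165:108 168:98 171:84 174:76 177:74 180:73 183:73 186:73 189:78 192:91 195:109 198:118 201:120 204:120 207:121 210:121 213:120 216:120 219:121 222:121)]
top 17 
 sat [(120:22 123:33 126:52 129:65 132:70 135:71 138:70 141:71 144:71 147:67 150:51 153:31 156:21 159:19 162:19 165:17 168:12 171:6 174:6 177:6 180:5 183:6 186:6 189:7 192:8 195:8 198:9 201:9 204:8 207:9 210:8 213:8 216:8 219:8 222:8)] 
 val [(120:135 123:120 126:103 129:94 132:93 135:93 138:94 141:93 144:92 147:91 150:96 153:105 156:112 159:113 162:113 165:108 168:95 171:80 174:74 177:72 180:73 183:74 186:76 189:86 192:104 195:115 198:119 201:120 204:119 207:120 210:120 213:121 216:121 219:120 222:121)]
top 30 
 sat [(120:20 123:29 126:49 129:64 132:70 135:70 138:71 14
[... 1357 characters left out ...]
2:96 165:90 168:88 171:98 174:109 177:110 180:111 183:110 186:110 189:112 192:112 195:112 198:111 201:110 204:109 207:109 210:110 213:110 216:109 219:110 222:110)]
scene 30 
 sat [(120:17 123:49 126:63 129:68 132:67 135:67 138:68 141:68 144:65 147:57 150:35 153:22 156:21 159:19 162:17 165:12 168:10 171:11 174:10 177:10 180:10 183:11 186:10 189:10 192:10 195:10 198:10 201:10 204:10 207:10 210:10 213:11 216:10 219:10 222:10)] 
 val [(120:45 123:54 126:69 129:77 132:79 135:79 138:79 141:78 144:77 147:75 150:78 153:87 156:95 159:98 162:97 165:94 168:98 171:107 174:110 177:110 180:110 183:110 186:109 189:109 192:110 195:110 198:109 201:109 204:110 207:110 210:109 213:108 216:108 219:109 222:110)]
```

Both cameras give the front ≈17.3 mm short of the end, so I'll push 47 mm more.

send_rows --commands '[{"translation": [0.006,-0.05,0],"twist": [0,0,0]},{"translation": [0.013,-0.11,0],"twist": [0,0,0]},{"translation": [0.02,-0.17,0],"twist": [0,0,0]},{"translation": [0.028,-0.23,0],"twist": [0,0,0]},{"translation": [0.035,-0.29,0],"twist": [0,0,0]},{"translation": [0.042,-0.35,0],"twist": [0,0,0]},{"translation": [0.048,-0.4,0],"twist": [0,0,0]},{"translation": [0.053,-0.44,0],"twist": [0,0,0]},{"translation": [0.056,-0.465,0],"twist": [0,0,0]},{"translation": [0.056,-0.467,0],"twist": [0,0,0]}]'

```text
t: 13.5
ee_pos: [581.3, -69.6, 244.7]
orientation: [2.086, 2.349, -0.0]
ft_force: [-1.5, 0.3, -0.1]
width: 15.6
```

```bash
python3 m.py | sed 's/np.int64(\([0-9]*\))/\1/g;s/), (/ /g;s/, /:/g' | cut -c1-420
```

```text
top 4 
 sat [(120:14 123:14 126:14 129:13 132:12 135:9 138:8 141:12 144:17 147:19 150:20 153:19 156:19 159:19 162:20 165:21 168:20 171:18 174:19 177:20 180:22 183:28 186:43 189:61 192:70 195:65 198:43 201:19 204:8 207:5 210:4 213:4 216:5 219:5 222:5)] 
 val [(120:91 123:90 126:88 129:86 132:82 135:76 138:71 141:81 144:103 147:123 150:133 153:133 156:125 159:125 162:140 165:147 168:140 171:125 174:120 177:135 180:142 183:135 186:116 189:99 192:91 195:87 198:82 201:75 204:72 207:72 210:72 213:73 216:73 219:73 222:73)]
top 17 
 sat [(120:4 123:6 126:8 129:12 132:16 135:18 138:19 141:20 144:20 147:20 150:21 153:20 156:20 159:19 162:19 165:19 168:19 171:19 174:17 177:17 180:19 183:22 186:33 189:52 192:66 195:62 198:41 201:18 204:7 207:6 210:5 213:5 216:5 219:5 222:5)] 
 val [(120:76 123:76 126:81 129:92 132:103 135:115 138:123 141:130 144:135 147:138 150:140 153:140 156:137 159:130 162:129 165:131 168:131 171:123 174:110 177:113 180:123 183:123 186:113 189:101 192:91 195:86 198:81 201:76 204:73 207:73 210:71 213:72 216:72 219:71 222:72)]
top 30 
 sat [(120:16 123:18 126:18 129:18 132:19 1
[... 1297 characters left out ...]
 144:36 147:35 150:34 153:35 156:36 159:36 162:38 165:41 168:43 171:44 174:45 177:47 180:62 183:74 186:78 189:78 192:77 195:75 198:73 201:71 204:71 207:85 210:101 213:109 216:110 219:110 222:109)]
scene 30 
 sat [(120:2 123:1 126:1 129:3 132:2 135:2 138:1 141:1 144:1 147:1 150:2 153:2 156:2 159:2 162:2 165:2 168:1 171:3 174:11 177:37 180:59 183:66 186:68 189:67 192:63 195:46 198:22 201:9 204:9 207:10 210:10 213:10 216:10 219:10 222:10)] 
 val [(120:45 123:47 126:55 129:51 132:46 135:44 138:44 141:44 144:45 147:45 150:43 153:43 156:47 159:46 162:44 165:44 168:44 171:43 174:43 177:47 180:61 183:74 186:78 189:77 192:78 195:75 198:74 201:71 204:72 207:85 210:103 213:107 216:108 219:108 222:109)]
```

The overhang now reads ≈30 mm from both cameras. I'll back off, then lift clear.

send_rows --commands '[{"translation": [-0.006,0.05,0],"twist": [0,0,0]},{"translation": [-0.012,0.1,0],"twist": [0,0,0]},{"translation": [-0.018,0.15,0],"twist": [0,0,0]},{"translation": [-0.024,0.2,0],"twist": [0,0,0]},{"translation": [-0.03,0.25,0.1],"twist": [0,0,0]},{"translation": [-0.03,0.3,0.25],"twist": [0,0,0]},{"translation": [-0.03,0.35,0.4],"twist": [0,0,0]},{"translation": [-0.03,0.4,0.6],"twist": [0,0,0]},{"translation": [-0.03,0.45,0.8],"twist": [0,0,0]},{"translation": [-0.03,0.5,1.0],"twist": [0,0,0]}]'

```text
t: 14.6
ee_pos: [578.3, -18.8, 347.2]
orientation: [2.084, 2.349, 0.002]
ft_force: [0.8, 0.8, -0.8]
width: 15.4
```

send_rows --commands '[{"translation": [-0.08,0.1,0.1],"twist": [0,0,0]},{"translation": [-0.16,0.2,0.2],"twist": [0,0,0]},{"translation": [-0.24,0.3,0.3],"twist": [0,0,0]},{"translation": [-0.32,0.4,0.4],"twist": [0,0,0]},{"translation": [-0.4,0.5,0.5],"twist": [0,0,0]},{"translation": [-0.48,0.6,0.6],"twist": [0,0,0]},{"translation": [-0.56,0.7,0.7],"twist": [0,0,0]},{"translation": [-0.64,0.8,0.8],"twist": [0,0,0]},{"translation": [-0.7,0.9,0.9],"twist": [0,0,0]},{"translation": [-0.7,1.0,0.9],"twist": [0,0,0]}]'

```text
t: 15.6
ee_pos: [507.9, 81.7, 436.3]
orientation: [2.084, 2.349, 0.003]
ft_force: [-0.2, -1.0, -0.2]
width: 16.0
```

send_rows --commands '[{"translation": [0,0.1,0],"twist": [0,0,0]},{"translation": [0,0.2,0],"twist": [0,0,0]},{"translation": [0,0.3,0],"twist": [0,0,0]},{"translation": [0,0.4,0],"twist": [0,0,0]},{"translation": [0,0.5,0],"twist": [0,0,0]},{"translation": [0,0.6,0],"twist": [0,0,0]},{"translation": [0,0.7,0],"twist": [0,0,0]},{"translation": [0,0.8,0],"twist": [0,0,0]},{"translation": [0,0.9,0],"twist": [0,0,0]},{"translation": [0,1.0,0],"twist": [0,0,0]}]'

```text
t: 16.6
ee_pos: [508.2, 181.6, 434.7]
orientation: [2.085, 2.35, 0.0]
ft_force: [0.4, 0.4, -0.2]
width: 15.7
```

```bash
python3 - <<'E'
from workcell import ctrl
from h import *
t=ctrl.get_image("top");s=ctrl.get_image("scene")
for n,d,z in(("top",t,66),("scene",s,66)):
    box=(255,150,330,195) if n=="top" else (180,165,260,225)
    try:
        r,b,w=brass(d,z,box);c=w-[552.8,3.6];print(n,r,"s",np.percentile(c@[.12,-.993],[1,99]),"lat",np.percentile(c@[.993,.12],[1,99]))
    except Exception as e:print(n,e)
a=rect(t,60,400,700,-230,200,1.2);i=cv2.resize(s["img"][110:290,130:360],(460,360))
cv2.imwrite("pics/f.png",cv2.resize(np.hstack([cv2.resize(a,(516,360)),i]),(800,295))[:,:,::-1])
E
```

```text
top ((586.1984252929688, -138.24949645996094), (61.98763656616211, 106.69246673583984), 7.927671909332275) s [ 91.54416007 198.10739217] lat [-13.76367043  47.48151759]
scene ((593.4962768554688, -133.6496124267578), (64.49854278564453, 109.55093383789062), 6.482210159301758) s [ 86.51927142 195.85448964] lat [-8.37903394 55.14714787]
```

View pics/f.png

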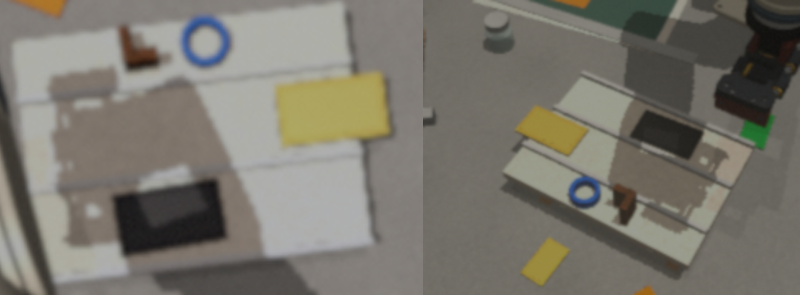

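```bash
python3 m.py | sed 's/np.int64(\([0-9]*\))/\1/g;s/), (/ /g;s/, /:/g' | grep -A1 -E "17|sat" | cut -c 120-400
```

```text
168:78 171:78 174:78 177:78 180:78 183:78 186:78 189:81 192:85 195:80 198:57 201:26 204:10 207:8 210:9 213:9 216:9 219:9 222:9)] 
162:143 165:143 168:143 171:143 174:143 177:143 180:143 183:143 186:143 189:142 192:139 195:133 198:119 201:103 204:104 207:119 210:125 213:125 216:125 219:126 222:127)]

168:78 171:78 174:78 177:78 180:78 183:78 186:79 189:81 192:85 195:81 198:57 201:24 204:9 207:9 210:8 213:9 216:9 219:9 222:8)] 
162:144 165:143 168:144 171:144 174:144 177:143 180:144 183:144 186:143 189:142 192:139 195:132 198:117 201:106 204:113 207:121 210:124 213:125 216:125 219:125 222:126)]

168:78 171:78 174:79 177:78 180:78 183:78 186:79 189:82 192:85 195:80 198:59 201:28 204:11 207:8 210:8 213:9 216:8 219:8 222:8)] 
162:143 165:144 168:143 171:143 174:143 177:143 180:143 183:143 186:143 189:142 192:140 195:134 198:122 201:105 204:103 207:116 210:124 213:125 216:126 219:125 222:124)]

168:94 171:95 174:95 177:95 180:95 183:95 186:95 189:96 192:96 195:72 198:36 201:15 204:11 207:10 210:11 213:11 216:11 219:10 222:10)] 
162:118 165:117 168:117 171:118 174:117 177:117 180:117 183:117 186:117 189:116 192:115 195:113 198:112 201:111 204:110 207:110 210:110 213:110 216:111 219:111 222:111)]

168:95 171:95 174:95 177:94 180:94 183:94 186:95 189:98 192:96 195:72 198:36 201:14 204:11 207:11 210:11 213:11 216:11 219:11 222:10)] 
162:118 165:118 168:117 171:117 174:117 177:117 180:118 183:117 186:117 189:117 192:116 195:113 198:112 201:111 204:110 207:110 210:111 213:110 216:110 219:111 222:110)]

168:95 171:95 174:95 177:95 180:95 183:95 186:95 189:97 192:93 195:70 198:32 201:15 204:12 207:11 210:10 213:10 216:10 219:10 222:10)] 
162:117 165:117 168:117 171:117 174:117 177:117 180:117 183:117 186:117 189:117 192:116 195:113 198:113 201:113 204:112 207:111 210:110 213:108 216:109 219:110 222:110)]
```

The plate lies flat in its lane, overhanging ≈30–31 mm. The robot is clear and the other objects are in place, so I'm handing in.

```bash
python3 -c "
from workcell import ctrl
print(ctrl.close_job())"
```

```text
the job is handed in; nothing more can be done
None
```

The brass plate now sticks out about 30 mm past the open right-hand end of the ledge, and I've handed the job in. I pushed it along its lane from behind with partly closed fingers, then backed the gripper off and lifted it clear.

- **Overhang:** the last check gave about 31 mm from the top camera and about 30 mm from the scene camera. The two cameras' absolute positions differ by 2–3 mm, about what the calibration allows.
- **Plate:** it lies flat between its guides, not tipped.
- **Other objects:** in the last picture the black plate, corner sample and tape roll look unmoved. The hammer, screwdriver and bottle were outside that view, but the arm never came near them.
- **Forces and time:** the wrist force read under about 2 N at the end of each move, and the last move ended at 16.6 s of the 38 s allowed.

Two descent commands were refused because I left out the twist values. The arm did not move on those, and I resent them correctly.

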